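# Free the cherry block and gauge its slot

### The arm

A 7-joint arm with a two-finger parallel gripper is mounted at the origin on the work surface. World frame = base frame: x ahead of the robot, y to its left, z up, the work surface at z = 0. Lengths are in m, angles in rad, forces in N, time in s.
With the tool pointing down it reaches from about 0.425 to 1.025 m from the base axis. Payload 3.6 kg.
Tool frame: the origin (TCP) lies between the finger pads; the fingertips stand 19 mm ahead of it and the grasp point (between the pads) is the TCP (arm.finger_overhang is the distance from the TCP to the fingertips, in m); z points along the fingers, y is the line along which they close (so a half turn about z gives the same grasp; the last joint's range is limited). The gripper opens to 85 mm and grips with 20 to 120 N. Pads are 22 mm wide; open, the fingers measure 114 mm over their backs; the gripper's body (76 mm by 85 mm) begins 54 mm behind the grasp point. The pads swing forward as they close: fully open they stand 13 mm farther back than shut.
Start: joints at [-0.093, 0.591, 0.048, 1.609, -0.033, 0.943, -0.034], TCP at [0.725, 0, 0.25] pointing down, gripper open.
Joint ranges: [-2.69, 2.69], [-0.47, 2.24], [-1.27, 1.36], [0.19, 2.51], [-1.53, 4.68], [0.08, 2.07], [-3.09, 3.09]. Speed limits (rad/s): [2.57, 2.57, 3.14, 3.14, 3.14, 3.14, 3.14].

### API

Orientations are given as a 3x3 rotation matrix whose columns are the frame's x, y, z axes.
In Python, from rig import arm gives the robot as it stands.
- The arm moves only by the tool apply_moves, never from a script. Its argument "commands" is one flat list of numbers, 7 for each row, row after row: the turn, a rotation vector about the tool's x, y, z scaled (see below), then the shift along the tool's x, y, z scaled (see below), then the closure, from -1 (fully open) to 1 (shut). In form: [wx, wy, wz, dx, dy, dz, jaw, wx, wy, wz, dx, dy, dz, jaw, ...]. A call has 1 to 12 rows; each row is the pose to reach, as a shift and turn from the pose commanded when the call began, along the tool's axes at that moment, turning the shorter way round; what a row does not reach only later rows make up. The controller multiplies each number of a shift by 150 mm and each number of a turn by 180 degrees. A row lasts 1/8 s, in which the tool goes at most 62.5 mm and 10.7 degrees, less where a joint would pass 70% of its speed; a pose out of reach is approached as far as the arm can. A call with a number of a shift or a turn outside -1 to 1 is refused whole. A call with a gripper value outside its range is refused whole. The fingers move at their own pace and stop on an object; the grip force is fixed at half the most. Time passes only in rows, so rows that repeat a pose let the fingers close. It gives the time, the measured TCP pose, the force, the opening and the grip force at its end, in the units of the state.
- arm.read_state(): the state, without advancing time (a new reading comes with each control period).
- arm.capture(name): name is "scene" or "side" or "wrist"; returns the picture (384x512x3 uint8, blue, green, red); there is no depth.
- arm.camera_params(name): a dict with "fov_y" (degrees; the focal length in pixels is half the picture's height over the tangent of half this angle, whatever the lens; pixels are square), "cx", "cy" (the principal point, pixels), "R" (3x3) and "t" (3): a world point X has camera coordinates R X + t. Camera axes: x right, y down, z forward; pixel columns grow to the right and rows downward; lengths in m; the calibration is good to about 2 mm. The wrist camera is an equidistant fisheye: a pixel r from the principal point sees the ray r / f radians off the axis. A picture is of the moment at which its call begins: read the wrist's pose just before it. camera_params takes no time and is no camera call; for the wrist camera it gives the pose at the moment of the call.
- arm.hand_in(): hands the job in; it is judged then, once.
The state is a dict: "t": time; "joint_pos": joint angles; "qd": joint speeds; "tau": joint torques, N m; "tcp_pos": TCP position; "tool_rot": TCP orientation; "force": force on the tool from outside, world axes, zero at the start; "moment": the same for the moment, N m; "gripper_width": opening from 0.0 (shut) to 1.0 (fully open); "grip_force": force on a finger pad.
Only numpy, scipy, OpenCV 4.12 (cv2) and the standard library are available. Lean on these libraries where they do the work, as an engineer would, in place of code of your own. Each camera call takes 0.05 s, during which the arm holds its last target. There are 200 camera calls.

### The job

Slide the vise's jaw well open, lift the finished cherry block out and set it down in the checking nest with its slot facing the runway. Then take the wide-bladed slot gauge out of the caddy, stand it down on the runway, blade towards the block, to change your grip, and slide its blade into the slot until the handle meets the block; leave it standing there. Leave the narrow gauge and everything else as they are.

Things in the scene. Friction and masses are not known exactly. Their poses are not given: they have to be found in the camera images.
- vise: Small dark steel vise fixed to the worktop. Bed 90 x 200 mm, its top 20 mm above the worktop. Origin: worktop level, at the centre of the place where the block sits. Its own +y is the way the moving jaw slides open; a fixed jaw (22 thick, 40 high above the bed) stands on the -y side.
- vise_jaw (a joint): Position of the aluminium moving jaw: 0 = closed on the block, 0.040 m = fully open; slides along the vise's +y with about 4 N of friction and stays where it is left. A 7 mm lip on the jaw overhangs the block's top by about 5 mm when closed, so the block cannot be lifted until the jaw is open.
- jaw_handle (a point): Grip point on the jaw's upright handle, a bar 14 mm thick along the vise's y, 44 wide along its x, from 46 to 96 mm above the worktop; this point is at 85 mm and moves with the jaw. Towards the block, 31 mm of clear gap separates the handle from the jaw's face plate (its top and lip 80 mm above the worktop).
- block: Finished part: dark cherry wood block 56 (x) x 50 (y) x 52 (z) mm, 0.14 kg, origin at the centre of its underside. A flat slot 33 wide (y) x 7 high x 36 deep is cut into its +x face, centred 20 mm above the underside. It starts on the vise bed (underside 20 mm above the worktop), axes along the vise's; the vise leaves its +x and -x faces free to grip.
- slot_mouth (a point): Centre of the slot's mouth, on the block's +x face, 28 mm from the block's axis and 20 mm above its underside.
- nest: Checking nest: aluminium plate 200 x 92 x 6 mm, fixed. Origin: worktop level, centre of the block's place. Walls to 18 mm above the worktop on its -x, +y and -y sides (inner faces at x = -31.5, y = +-28.5 mm, so 3.5 mm to spare round a block whose axes lie along the nest's). The open +x side is the runway, flat plate to x = +162 mm. Plate top (floor and runway) is 6 mm above the worktop.
- caddy: Plywood caddy, fixed; origin: worktop level, centre. Two open-ended stalls along its x, each 44 mm wide inside, 130 long, centres at y = +-24.5 mm, walls 5 thick, tops 58 mm above the worktop, floor at 6 mm, end sills at 11 mm. One gauge in each; which is where varies. Too narrow for fingers at a gauge's sides; there is room before and behind its handle, above the blade.
- wide_gauge: Slot gauge with the WIDE blade: upright beech handle on a steel foot, 38 (x) x 30 (y) x 54 (z) mm, 0.15 kg; flat steel blade 30 wide x 5 thick stands 32 mm out of its -x face, 20 mm above the underside. Origin: centre of the underside. Standing on the runway, its blade is level with the nested block's slot. The handle's -x face is the depth stop. In the caddy the blade points to the caddy's -x.
- wide_gauge_tip (a point): Middle of the tip edge of the wide blade, 51 mm from the handle's axis along -x, 20 mm above the gauge's underside.
- narrow_gauge: The other slot gauge: same handle, blade only 16 mm wide. Not needed: leave it standing in its stall. Origin and axes as for the wide gauge.
- tape_dispenser: Red plastic tape dispenser, 58 x 130 x 84 tall mm, loose bystander; origin at the centre of its underside.
- spring_clamp: Chrome spring clamp lying flat, about 55 x 105 x 14 mm, loose bystander; origin at the centre of its underside.
- marble_jar: Cobalt jar with a steel screw-top lid, 72 across, 105 tall mm, loose bystander; origin at the centre of its underside.
- palette: White ceramic paint palette with round wells, 105 x 160 x 12 mm, loose bystander; origin at the centre of its underside.
- peg_doll: Wooden peg doll blank standing up, 25 across, 58 tall mm, loose bystander; origin at the centre of its underside.
Mind the look-alikes: they are no part of the job. There is more than one size of the block; the job needs the largest.

How it is judged:
By the outcome, as a careful person would: the job done as asked, in the order asked, and still so for the second after the job is handed in, with the robot touching nothing.
It also fails if it takes over 72 s, if anything falls off the work surface, if the arm or the gripper's body presses on something with over 40 N, if the wrist force passes 120 N, or if a joint passes its speed limit or range.

## Working session

There is one attempt and no reset: what is moved stays moved. The work goes in short steps, Python scripts to look and compute and a tool call to move; the robot and the scene stay as the last step left them, time stands still between calls to the robot, and variables do not carry over. Pictures are saved under pics/ and viewed, at most 10 in all, crops included, and the job is handed in when it is done.

Besides the shell and the picture viewer there is one more tool, called after "Request:" as name(argument=value, ...) on one line, values as JSON. apply_moves: Moves the arm, as the interface text tells. Its arguments: {"type":"object","properties":{"commands":{"type":"array"}},"required":["commands"]}

```bash
mkdir -p pics; ls
python3 - <<'E'
from rig import arm
import cv2,numpy as np
np.set_printoptions(precision=4,suppress=True)
for n in ["scene","side","wrist"]:
    cv2.imwrite(f"pics/{n}0.png",arm.capture(n)); p=arm.camera_params(n); print(n,p)
s=arm.read_state();print(s['t'],s['tcp_pos'],s['tool_rot'],s['gripper_width'])
a=cv2.imread("pics/scene0.png");cv2.imwrite("pics/scene0b.png",cv2.resize(a,(800,600),interpolation=cv2.INTER_CUBIC))
a=cv2.imread("pics/side0.png");cv2.imwrite("pics/side0b.png",cv2.resize(a,(800,600),interpolation=cv2.INTER_CUBIC))
a=cv2.imread("pics/wrist0.png");cv2.imwrite("pics/wrist0b.png",cv2.resize(a,(800,600),interpolation=cv2.INTER_CUBIC))
E
```

```text
pics
scene {'fov_y': 55.589443569743935, 'cx': 255.42259556147297, 'cy': 195.34987499196785, 'R': array([[ 0.222 ,  0.9749,  0.0197],
       [ 0.7369, -0.1545, -0.6581],
       [-0.6385,  0.1606, -0.7527]]), 't': array([-0.1289, -0.3492,  1.5113])}
side {'fov_y': 50.90878533212863, 'cx': 255.13556615246196, 'cy': 190.83021448669865, 'R': array([[-0.9408, -0.3389,  0.0094],
       [-0.2015,  0.5366, -0.8194],
       [ 0.2727, -0.7728, -0.5731]]), 't': array([0.5255, 0.1887, 0.8179])}
wrist {'fov_y': 65.70646984690485, 'cx': 259.75936837766886, 'cy': 194.27298576783676, 'R': array([[ 1.    ,  0.0003, -0.0026],
       [ 0.001 , -0.9572,  0.2894],
       [-0.0024, -0.2894, -0.9572]]), 't': array([-0.7246, -0.039 ,  0.3806])}
0.15 [0.7244 0.     0.2494] [[-0.0001  1.     -0.0018]
 [ 1.      0.0001 -0.0001]
 [-0.0001 -0.0018 -1.    ]] 1.0002934468596232
```

View pics/scene0b.png

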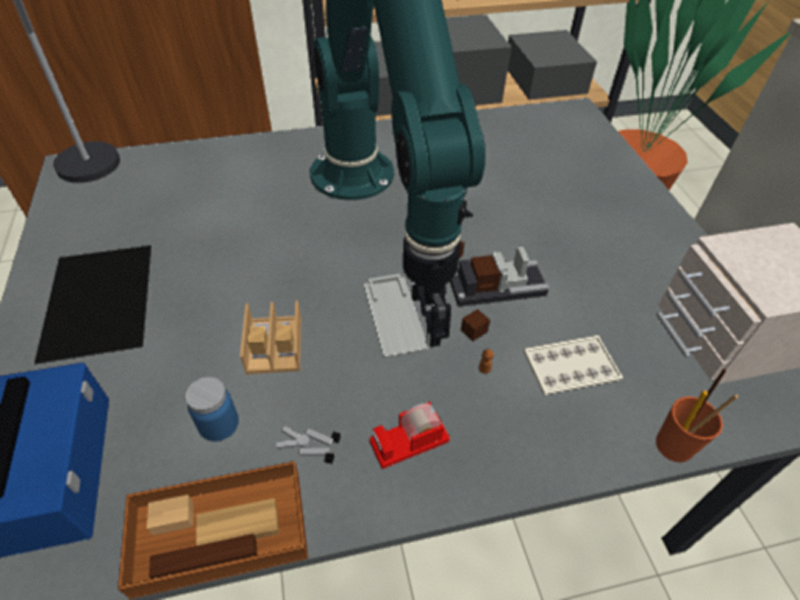

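View pics/wrist0b.png

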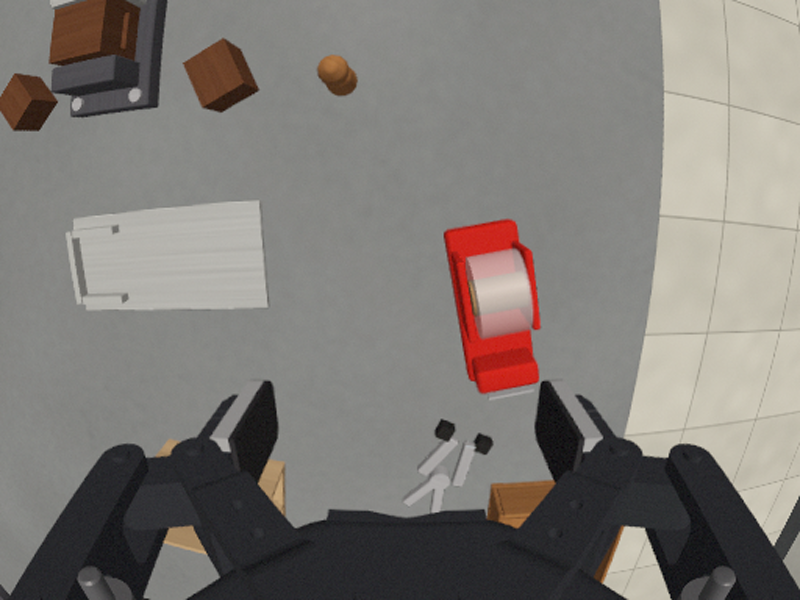

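View pics/side0b.png

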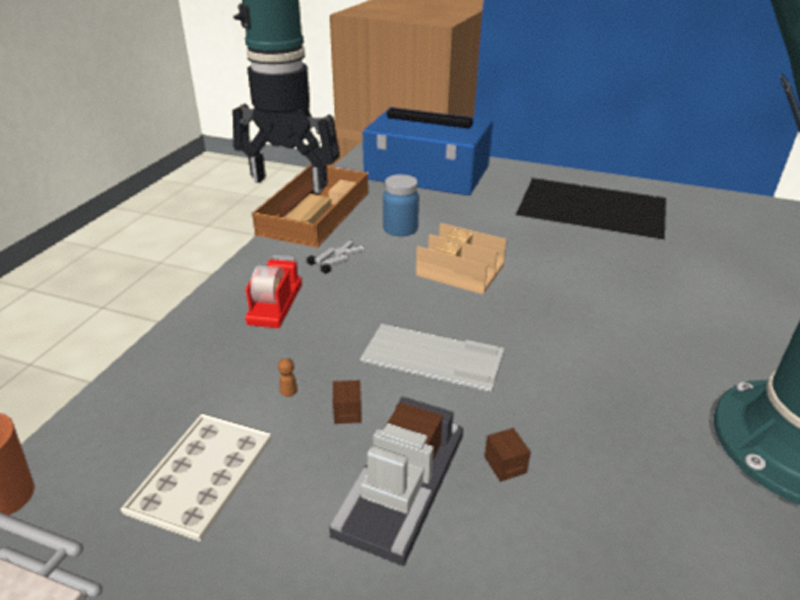

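The scene view shows the vise at about (500,275), the nest at (405,315) and the caddy at (272,335), in 800x600 pixels. The wrist view shows the nest plate from (72,217) to (268,307) with its pocket on the left. In the vise the block's slot faces image right (world +x) and the fixed jaw is towards -y.

```bash
cat > h.py <<'E'
from rig import arm
import cv2,numpy as np
np.set_printoptions(precision=4,suppress=True)
def ray(p,uv,name):
    u=np.array(uv,float)-[p['cx'],p['cy']]; f=192/np.tan(np.radians(p['fov_y']/2))
    if name=='wrist':
        r=np.hypot(*u); th=r/f; d=np.r_[u/r*np.sin(th),np.cos(th)]
    else: d=np.r_[u/f,1]
    return -p['R'].T@p['t'], p['R'].T@d
def plane(p,uv,z,name='wrist'):
    c,d=ray(p,uv,name); return (c+d*(z-c[2])/d[2])[:2]
def proj(p,X):
    c=p['R']@np.array(X,float)+p['t']; f=192/np.tan(np.radians(p['fov_y']/2))
    r=np.hypot(c[0],c[1]); th=np.arctan2(r,c[2])
    return np.array([p['cx'],p['cy']])+c[:2]/r*f*th
def look(fn):
    im=arm.capture('wrist') if 0 else None
def snap(fn):
    p=arm.camera_params('wrist'); im=arm.capture('wrist'); cv2.imwrite('pics/'+fn+'.png',im); np.save('pics/'+fn,p,allow_pickle=True)
    return p,im
def load(fn): return np.load('pics/'+fn+'.npy',allow_pickle=True).item(),cv2.imread('pics/'+fn+'.png')
def st():
    s=arm.read_state(); print('t',round(s['t'],2),'tcp',s['tcp_pos'],'yaw',np.degrees(np.arctan2(s['tool_rot'][1,0],s['tool_rot'][0,0])),'F',s['force'],'w',s['gripper_width'],'g',s['grip_force']); print(s['tool_rot']); return s
E
python3 - <<'E'
from h import *
p=arm.camera_params('wrist')
k=.64
for n,uv,z in [('nest',(260,201),.006),('nest',(268,307),.006),('nest',(85,311),.006),('nest',(72,217),.006),('visefixedjaw',(55,75),.06),('jaw',(138,60),.06),('bedc',(157,106),.02),('bedc',(72,116),.02),('bedtr',(166,0),.02),('small',(225,75),.04),('sm2',(28,95),.04),('doll',(336,70),.04)]:
    print(n,plane(p,np.array(uv)*k,z))
q=arm.camera_params('scene')
for n,uv,z in [('caddy',(242,368),.0),('c2',(299,370),0),('c3',(298,302),.058),('c4',(247,308),.058),('jar',(213,410),.05),('vise',(500,270),.06),('pal',(575,365),0.01)]:
    print(n,plane(q,np.array(uv)*k,z,'scene'))
E
```

```text
nest [0.6059 0.0489]
nest [ 0.6068 -0.0413]
nest [ 0.4045 -0.0463]
nest [0.4049 0.0481]
visefixedjaw [0.4369 0.1738]
jaw [0.5249 0.1678]
bedc [0.5197 0.1358]
bedc [0.4237 0.1424]
bedtr [0.5245 0.2304]
small [0.5907 0.1489]
sm2 [0.3821 0.1693]
doll [0.6751 0.1452]
caddy [ 0.5732 -0.3086]
c2 [ 0.6007 -0.2022]
c3 [ 0.4783 -0.1842]
c4 [ 0.4736 -0.2837]
jar [ 0.6886 -0.3534]
vise [0.4771 0.2407]
pal [0.7074 0.3209]
```

Request:
apply_moves(commands=[0,0,0,0.93,-1,-0.2,-1,0,0,0,0.93,-1,-0.2,-1,0,0,0,0.93,-1,-0.2,-1,0,0,0,0.93,-1,-0.2,-1])

```text
t: 0.65
tcp_pos: [0.5717, 0.1434, 0.2806]
tool_rot: [[-0.006, 1.0, -0.002], [1.0, 0.006, 0.002], [0.002, -0.002, -1.0]]
force: [0.5, -0.5, 0.1]
gripper_width: 1.001
grip_force: 0.0
```

Request:
apply_moves(commands=[0,0,0,0.3,-0.5,0,-1,0,0,0,0.3,-0.5,0,-1,0,0,0,0.3,-0.5,0,-1])

```text
t: 1.02
tcp_pos: [0.4988, 0.1852, 0.2802]
tool_rot: [[-0.003, 1.0, -0.001], [1.0, 0.003, -0.0], [-0.0, -0.001, -1.0]]
force: [0.3, 0.2, -0.4]
gripper_width: 0.997
grip_force: 0.0
```

Run:
```python
from h import *
st(); p,im=snap('vise'); st()
cv2.imwrite('pics/vise_b.png',cv2.resize(im,(800,600),interpolation=cv2.INTER_CUBIC))
```

```text
t 1.02 tcp [0.4988 0.1852 0.2802] yaw 90.16228419122713 F [ 0.2791  0.2174 -0.4123] w 0.9974183528499826 g 0.0
[[-0.0028  1.     -0.0007]
 [ 1.      0.0028 -0.0002]
 [-0.0002 -0.0007 -1.    ]]
t 1.07 tcp [0.5004 0.1842 0.2804] yaw 90.02908101917319 F [ 0.7455 -0.9294  0.8274] w 1.0005702915196109 g 0.0
[[-0.0005  1.      0.0009]
 [ 1.      0.0005 -0.0004]
 [-0.0004  0.0009 -1.    ]]
```

View pics/vise_b.png

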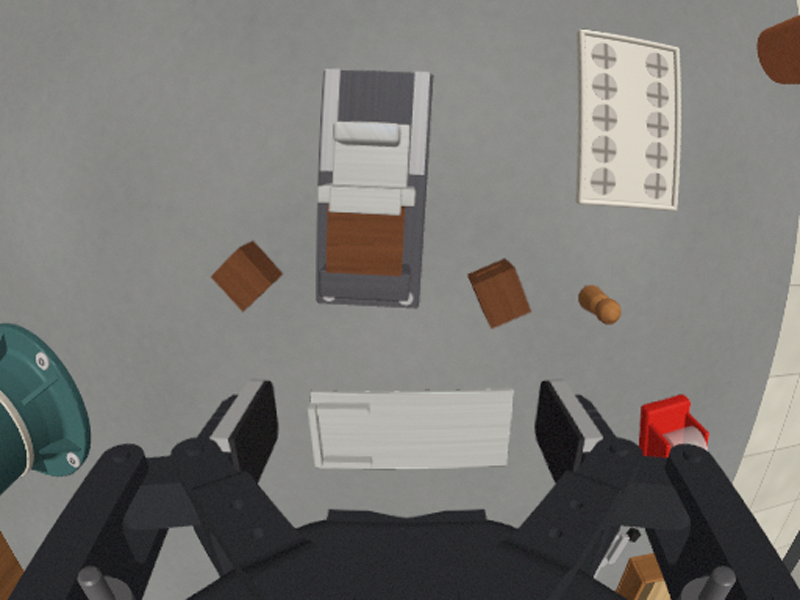

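The wrist view shows the vise nearly square with the world. The handle top is at (367,133), the block top spans (327..404, 210..275), the fixed jaw is at (365,283), and the nest is at (310..512, 390..468).

Run:
```python
from h import *
p,im=load('vise')
a=cv2.resize(im[35:205,185:295],None,fx=5,fy=5,interpolation=cv2.INTER_CUBIC)
a=a[:,:]
cv2.imwrite('pics/vc.png',cv2.resize(np.rot90(a),(800,518)))
hsv=cv2.cvtColor(im,cv2.COLOR_BGR2HSV)
m=((hsv[...,0]<15)&(hsv[...,1]>110)&(hsv[...,2]>30)).astype(np.uint8)
cs,_=cv2.findContours(m,cv2.RETR_EXTERNAL,cv2.CHAIN_APPROX_NONE)
for c in cs:
    if cv2.contourArea(c)>300: 
        r=cv2.minAreaRect(c); b=cv2.boxPoints(r); print(b.tolist(),cv2.contourArea(c)); print([plane(p,x,.072) for x in b])
```

```text
[[387.1878356933594, 369.0917663574219], [414.0611877441406, 348.5415344238281], [428.0830383300781, 366.8777770996094], [401.2096862792969, 387.4280090332031]] 479.5
[array([ 0.7332, -0.1751]), array([ 0.7745, -0.1278]), array([ 0.8306, -0.1948]), array([ 0.7866, -0.2492])]
[[0.0, 383.0], [0.0, 341.0], [14.0, 341.0], [14.0, 383.0]] 332.5
[array([-0.2894, -0.4452]), array([-0.1204, -0.2109]), array([-0.0522, -0.189 ]), array([-0.1901, -0.3993])]
[[401.62701416015625, 261.9593811035156], [443.86212158203125, 248.44410705566406], [454.93902587890625, 283.0594787597656], [412.70391845703125, 296.57476806640625]] 925.0
[array([0.6978, 0.0597]), array([0.7676, 0.0763]), array([0.8119, 0.0105]), array([ 0.7333, -0.0046])]
[[367.06488037109375, 192.4108123779297], [376.232421875, 179.80540466308594], [400.01617431640625, 197.1027069091797], [390.8486328125, 209.70811462402344]] 347.0
[array([0.6302, 0.1605]), array([0.6407, 0.1765]), array([0.6771, 0.1546]), array([0.6663, 0.1378])]
[[298.9137878417969, 175.46551513671875], [325.5862121582031, 164.03448486328125], [340.3276062011719, 198.4310302734375], [313.6551818847656, 209.862060546875]] 986.0
[array([0.5446, 0.1805]), array([0.5754, 0.1945]), array([0.5963, 0.1528]), array([0.5642, 0.1384])]
[[134.00001525878906, 177.00001525878906], [159.00001525878906, 152.00001525878906], [180.50001525878906, 173.50001525878906], [155.50001525878906, 198.50001525878906]] 1005.0
[array([0.3455, 0.1792]), array([0.3812, 0.2091]), array([0.4063, 0.1829]), array([0.3717, 0.1518])]
[[209.0, 132.0], [258.0, 132.0], [258.0, 176.0], [209.0, 176.0]] 1787.5
[array([0.4421, 0.2307]), array([0.4972, 0.2302]), array([0.4973, 0.1796]), array([0.4405, 0.1796])]
[[485.0, 10.0], [511.0, 10.0], [511.0, 53.0], [485.0, 53.0]] 885.5
[array([0.8094, 0.4245]), array([0.8689, 0.4428]), array([0.8612, 0.3719]), array([0.8038, 0.3586])]
```

View pics/vc.png

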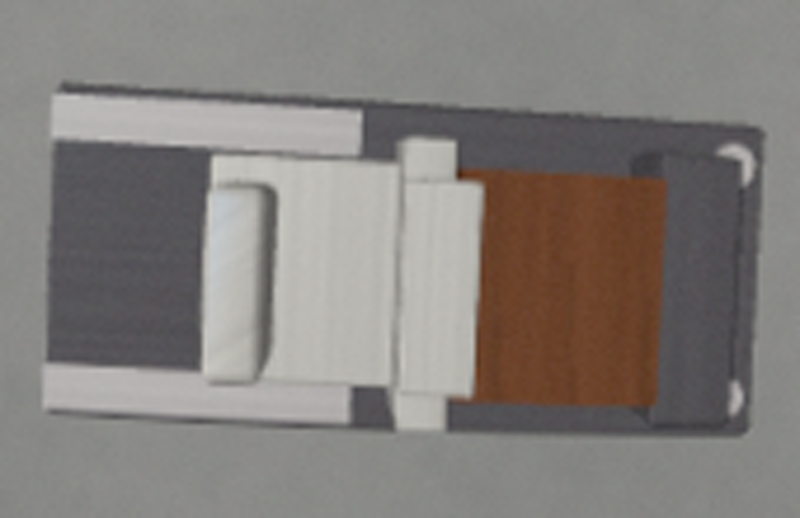

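The crop, rotated so left is +y, shows the handle at cols 205-270, rows 185-382, the lip at cols 400-480 and the block top at cols 460-665, rows 172-405. There are also dark bed corners at (62,84), (765,127), (748,434) and (43,410).

Run:
```python
from h import *
p,im=load('vise')
s=170*5/850*4.706
def P(c,r,z): return plane(p,(185+110-r/4.709-.4,35+c/4.706-.4),z)
for n,c,r,z in [('bed -x?',62,84,.02),('bed',765,127,.02),('bed',748,434,.02),('bed',43,410,.02),
 ('blk top near jaw',667,179,.072),('blk',657,405,.072),('blk',458,170,.072),('blk',445,402,.072),
 ('h',210,185,.096),('h',205,380,.096),('h',275,188,.096),('h',262,382,.096),('lip',484,182,.08),('lip',472,396,.08),('lipback',403,140,.08),('lipback',395,428,.08),('fixedjaw outer',743,160,.06),('fj',728,425,.06)]:
    print(n,P(c,r,z))
c,_=ray(p,(10,10),'wrist');print('cam',c)
```

```text
bed -x? [0.5204 0.3361]
bed [0.5101 0.1379]
bed [0.421  0.1427]
bed [0.4319 0.3431]
blk top near jaw [0.4957 0.1792]
blk [0.4401 0.1818]
blk [0.4978 0.2303]
blk [0.4424 0.2339]
h [0.4945 0.2871]
h [0.4521 0.2891]
h [0.4939 0.2727]
h [0.4516 0.2763]
lip [0.4951 0.2249]
lip [0.4451 0.2281]
lipback [0.5047 0.2438]
lipback [0.4379 0.2464]
fixedjaw outer [0.5005 0.1563]
fj [0.4318 0.1602]
cam [0.4996 0.2583 0.4046]
```

Request:
apply_moves(commands=[0,0,0.516,0.643,-0.18,0.6,0.18,0,0,0.516,0.643,-0.18,0.6,0.18,0,0,0.516,0.643,-0.18,0.6,0.18,0,0,0.516,0.643,-0.18,0.6,0.18,0,0,0.516,0.643,-0.18,0.6,0.18,0,0,0.516,0.643,-0.18,0.6,0.18,0,0,0.516,0.643,-0.18,0.6,0.18,0,0,0.516,0.643,-0.18,0.6,0.18,0,0,0.516,0.643,-0.18,0.6,0.18,0,0,0.516,0.643,-0.18,0.6,0.18,0,0,0.516,0.643,-0.18,0.6,0.18])

```text
t: 2.45
tcp_pos: [0.4742, 0.2804, 0.1903]
tool_rot: [[0.999, -0.05, 0.001], [-0.05, -0.999, -0.0], [0.001, 0.0, -1.0]]
force: [1.3, -0.8, -0.3]
gripper_width: 0.41
grip_force: 0.0
```

Run:
```python
from h import *
st(); p,im=snap('hand')
cv2.imwrite('pics/hand_b.png',im)
```

```text
t 2.45 tcp [0.4742 0.2804 0.1903] yaw -2.855479043219443 F [ 1.2738 -0.8121 -0.2639] w 0.4102741840196633 g 0.0
[[ 0.9988 -0.0498  0.001 ]
 [-0.0498 -0.9988 -0.0004]
 [ 0.001   0.0004 -1.    ]]
```

View pics/hand_b.png

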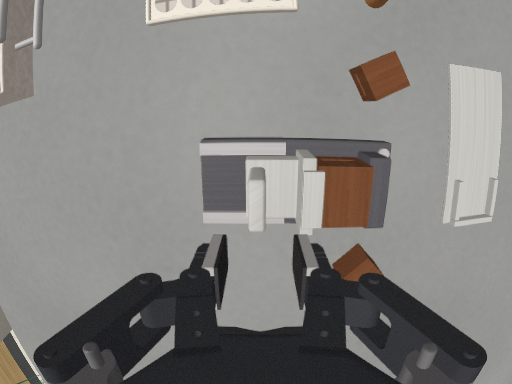

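The handle (col 257) sits midway between the two fingers (cols 222 and 298), so I'll descend, grip and pull.

Request:
apply_moves(commands=[0,0,0,0,0,0.35,0.18,0,0,0,0,0,0.5,0.18,0,0,0,0,0,0.65,0.18,0,0,0,0,0,0.71,0.18,0,0,0,0,0,0.71,0.18,0,0,0,0,0,0.71,1,0,0,0,0,0,0.71,1,0,0,0,0,0,0.71,1,0,0,0,0,0,0.71,1,0,0,0,0,0,0.71,1])

```text
t: 3.75
tcp_pos: [0.4737, 0.282, 0.0848]
tool_rot: [[0.999, -0.05, 0.002], [-0.05, -0.999, 0.002], [0.002, -0.002, -1.0]]
force: [-0.8, 2.5, 6.3]
gripper_width: 0.155
grip_force: 60.2
```

Request:
apply_moves(commands=[0,0,0,0,-0.06,0,1,0,0,0,0,-0.12,0,1,0,0,0,0,-0.18,0,1,0,0,0,0,-0.24,0,1,0,0,0,0,-0.26,0,1,0,0,0,0,-0.26,0,1,0,0,0,0,-0.26,0,1])

```text
t: 4.62
tcp_pos: [0.4756, 0.3184, 0.0848]
tool_rot: [[0.999, -0.051, 0.001], [-0.051, -0.999, -0.001], [0.001, 0.001, -1.0]]
force: [-1.3, -2.3, 8.3]
gripper_width: 0.152
grip_force: 60.6
```

Request:
apply_moves(commands=[0,0,0,0,-0.26,0,0.2,0,0,0,0,-0.26,0,0.2,0,0,0,0,-0.26,0,0.2,0,0,0,0,0,-0.1,0.2,0,0,0,0,0,-0.4,0.2,0,0,0,0,0,-0.8,0.2,0,0,0,0,0,-0.8,0.2])

```text
t: 5.5
tcp_pos: [0.4778, 0.3205, 0.2082]
tool_rot: [[0.999, -0.051, 0.007], [-0.051, -0.999, 0.005], [0.007, -0.005, -1.0]]
force: [0.9, -0.1, 0.1]
gripper_width: 0.401
grip_force: 0.0
```

Request:
apply_moves(commands=[0,0,-0.5,0,0.766,0,-1,0,0,-0.5,0,0.766,0,-1,0,0,-0.5,0,0.766,0,-1,0,0,-0.5,0,0.766,0,-1,0,0,-0.5,0,0.766,0,-1,0,0,-0.5,0,0.766,0,-1,0,0,-0.5,0,0.766,0,-1,0,0,-0.5,0,0.766,0,-1,0,0,-0.5,0,0.766,0,-1,0,0,-0.5,0,0.766,0,-1,0,0,-0.5,0,0.766,0,-1])

```text
t: 6.88
tcp_pos: [0.4687, 0.2048, 0.2033]
tool_rot: [[0.051, 0.999, -0.001], [0.999, -0.051, -0.001], [-0.001, -0.001, -1.0]]
force: [-0.1, 0.4, -0.6]
gripper_width: 0.998
grip_force: 0.0
```

Run:
```python
from h import *
s=st(); p,im=snap('blk')
cv2.imwrite('pics/blk_b.png',im)
```

```text
t 6.88 tcp [0.4687 0.2048 0.2033] yaw 87.06118781715958 F [-0.0521  0.352  -0.636 ] w 0.9982916958554784 g 0.0
[[ 0.0513  0.9987 -0.0011]
 [ 0.9987 -0.0513 -0.0007]
 [-0.0008 -0.001  -1.    ]]
```

View pics/blk_b.png

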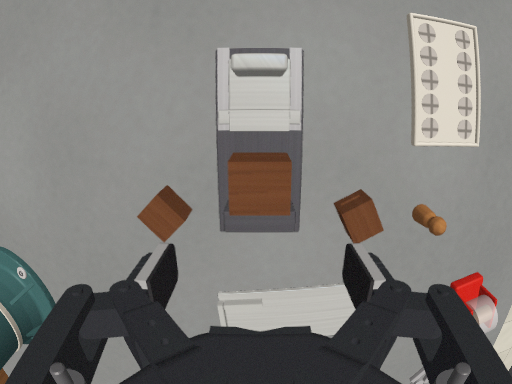

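The jaw is fully open, clear of the block, and the block top is at about cols 229-291, rows 160-216. I'll refine its centre.

Run:
```python
from h import *
p,im=load('blk')
hsv=cv2.cvtColor(im,cv2.COLOR_BGR2HSV)
m=((hsv[...,0]<15)&(hsv[...,1]>110)&(hsv[...,2]>30)).astype(np.uint8)
for r in (170,185,200,212): 
    c=np.where(m[r,200:320])[0]+200; a,b=plane(p,(c[0]-.5,r),.072),plane(p,(c[-1]+.5,r),.072); print(r,c[0],c[-1],a,b,(a+b)/2)
for c in (240,260,280):
    r=np.where(m[130:240,c])[0]+130; print(c,r[0],r[-1],plane(p,(c,r[-1]+.5),.072), [ (k,im[k,c].tolist()) for k in range(r[0]-1,r[0]+14,2)])
# nest, previous wrist pics: white plate mask corners
for fn in ('wrist0','vise'):
    if fn=='wrist0': continue
    p,im=load(fn); hsv=cv2.cvtColor(im,cv2.COLOR_BGR2HSV)
    m=((hsv[...,1]<25)&(hsv[...,2]>150)).astype(np.uint8); m[:235]=0
    cs,_=cv2.findContours(m,cv2.RETR_EXTERNAL,cv2.CHAIN_APPROX_NONE); c=max(cs,key=cv2.contourArea); b=cv2.boxPoints(cv2.minAreaRect(c)); print(b.tolist()); print(cv2.approxPolyDP(c,4,True)[:,0].tolist()); print([plane(p,x,.006) for x in b])
```

```text
170 228 290 [0.4419 0.2242] [0.4974 0.2214] [0.4696 0.2228]
185 229 290 [0.4417 0.2105] [0.497  0.2077] [0.4694 0.2091]
200 229 290 [0.4406 0.1964] [0.4967 0.1936] [0.4686 0.195 ]
212 230 289 [0.4405 0.1848] [0.4956 0.182 ] [0.468  0.1834]
240 153 214 [0.45   0.1819] [(152, [65, 72, 87]), (154, [34, 56, 90]), (156, [34, 54, 89]), (158, [33, 52, 87]), (160, [35, 55, 88]), (162, [41, 68, 110]), (164, [46, 72, 115]), (166, [48, 74, 116])]
260 153 214 [0.4684 0.181 ] [(152, [63, 71, 86]), (154, [37, 53, 87]), (156, [32, 52, 88]), (158, [35, 54, 88]), (160, [36, 55, 86]), (162, [45, 69, 110]), (164, [42, 69, 113]), (166, [44, 71, 114])]
280 153 214 [0.4868 0.1801] [(152, [65, 70, 85]), (154, [39, 54, 88]), (156, [39, 58, 91]), (158, [38, 54, 89]), (160, [33, 53, 88]), (162, [44, 67, 109]), (164, [44, 69, 112]), (166, [44, 69, 112])]
[[196.5929718017578, 250.92169189453125], [327.9644470214844, 247.5958251953125], [329.24261474609375, 298.08245849609375], [197.87112426757812, 301.4083251953125]]
[[328, 249], [199, 251], [201, 297], [323, 297]]
[array([0.403 , 0.0468]), array([0.6037, 0.0531]), array([ 0.6165, -0.0437]), array([ 0.3958, -0.051 ])]
```

Request:
apply_moves(commands=[0,0,0,0.008,0.003,0.35,-0.7,0,0,0,0.008,0.003,0.6,-0.7,0,0,0,0.008,0.003,0.8,-0.7,0,0,0,0.008,0.003,0.92,-0.7,0,0,0,0.008,0.003,0.97,-0.7,0,0,0,0.008,0.003,0.97,-0.7,0,0,0,0.008,0.003,0.97,1,0,0,0,0.008,0.003,0.97,1,0,0,0,0.008,0.003,0.97,1,0,0,0,0.008,0.003,0.97,1,0,0,0,0.008,0.003,0.97,1])

```text
t: 8.3
tcp_pos: [0.4703, 0.2066, 0.0593]
tool_rot: [[0.05, 0.999, 0.002], [0.999, -0.05, 0.001], [0.001, 0.001, -1.0]]
force: [-0.2, 0.0, 7.4]
gripper_width: 0.644
grip_force: 64.8
```

Request:
apply_moves(commands=[0,0,0,0,0,-0.1,1,0,0,0,0,0,-0.4,1,0,0,0,0,0,-0.8,1,0,0,0,0,0,-1,1,0,0,0,0,0,-1,1])

```text
t: 8.93
tcp_pos: [0.471, 0.2069, 0.2114]
tool_rot: [[0.05, 0.999, 0.006], [0.999, -0.05, 0.003], [0.003, 0.006, -1.0]]
force: [-0.7, 0.2, -2.3]
gripper_width: 0.643
grip_force: 64.3
```

Request:
apply_moves(commands=[0,0,0,-0.95,0.2,0,1,0,0,0,-0.95,0.2,0,1,0,0,0,-0.95,0.2,0,1,0,0,0,-0.95,0.2,0,1])

```text
t: 9.43
tcp_pos: [0.4914, 0.06, 0.2072]
tool_rot: [[0.055, 0.998, -0.003], [0.998, -0.055, -0.001], [-0.001, -0.003, -1.0]]
force: [0.1, 0.6, -1.3]
gripper_width: 0.645
grip_force: 64.3
```

Request:
apply_moves(commands=[0,0,0,-0.95,0.2,0,1,0,0,0,-0.95,0.2,0,1,0,0,0,-0.95,0.2,0,1,0,0,0,-0.95,0.2,0,1,0,0,0,-0.95,0.2,0,1])

```text
t: 10.05
tcp_pos: [0.515, -0.0785, 0.2077]
tool_rot: [[0.047, 0.999, -0.001], [0.999, -0.047, 0.002], [0.002, -0.001, -1.0]]
force: [0.1, 0.3, -0.7]
gripper_width: 0.644
grip_force: 64.3
```

Run:
```python
from h import *
s=st(); p,im=snap('nest')
cv2.imwrite('pics/nest_b.png',cv2.resize(im,(800,600),interpolation=cv2.INTER_CUBIC))
```

```text
t 10.05 tcp [ 0.515  -0.0785  0.2077] yaw 87.33182314250257 F [ 0.1429  0.2671 -0.6926] w 0.6437814925820524 g 64.3190324306488
[[ 0.0466  0.9989 -0.0014]
 [ 0.9989 -0.0465  0.0016]
 [ 0.0015 -0.0015 -1.    ]]
```

View pics/nest_b.png

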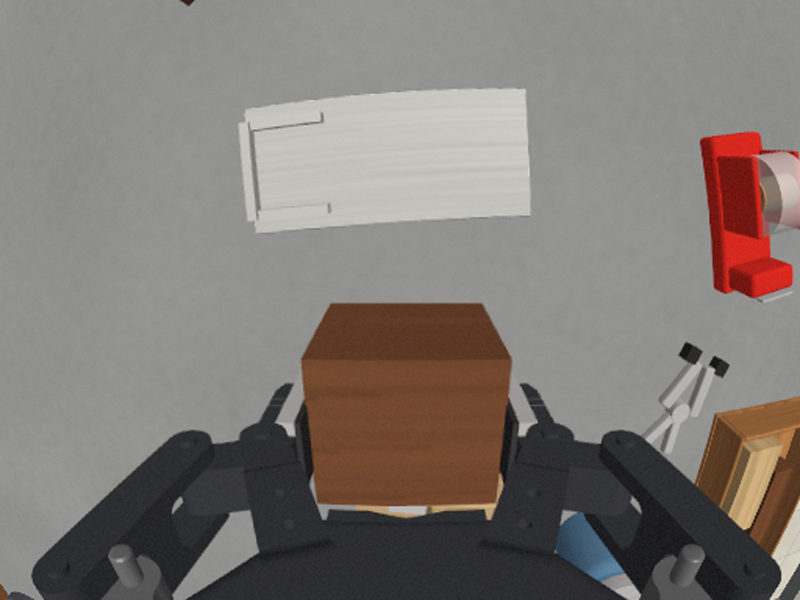

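The nest is in clear view: the plate runs from (247,110) to (530,215), with its pocket walls at the left end (world -x) and the runway end at cols 525-530.

Run:
```python
from h import *
p,im=load('nest'); hsv=cv2.cvtColor(im,cv2.COLOR_BGR2HSV)
m=((hsv[...,1]<30)&(hsv[...,2]>160)).astype(np.uint8); m[160:]=0
cs,_=cv2.findContours(m,cv2.RETR_EXTERNAL,cv2.CHAIN_APPROX_NONE); c=max(cs,key=cv2.contourArea)[:,0].astype(float)
print(cv2.boundingRect(c.astype(np.int32)), np.percentile(hsv[60:135,170:330,2],[5,50,95]),hsv[20:40,50:100,2].mean())
W=np.array([plane(p,q,.006) for q in c])
cen=np.array([.51,0.002])
x1=W[:,0].max()
top=W[(W[:,1]>.035)&(W[:,0]>.50)&(W[:,0]<x1-.006)]; bot=W[(W[:,1]<-.03)&(W[:,0]>.50)&(W[:,0]<x1-.006)]
end=W[(W[:,0]>x1-.006)&(abs(W[:,1])<.038)]
ft=np.polyfit(top[:,0],top[:,1],1); fb=np.polyfit(bot[:,0],bot[:,1],1); fe=np.polyfit(end[:,1],end[:,0],1)
print(len(top),len(bot),len(end)); print('top',ft,'bot',fb,'end',fe,'width',np.polyval(ft,.55)-np.polyval(fb,.55))
s=(ft[0]+fb[0])/2; yaw=np.arctan(s); ex=np.array([np.cos(yaw),np.sin(yaw)])
ym=lambda x:(np.polyval(ft,x)+np.polyval(fb,x))/2
xe=np.polyval(fe,ym(.61)); E=np.array([xe,ym(xe)])
print('yaw',np.degrees(yaw),'endmid',E,'pocket',E-.162*ex)
k=.64
for uv,z in [((252,130),.006),((323,121),.006),((258,210),.018),((330,205),.018),((254,125),.018),((247,123),.018),((250,220),.018),((239,123),.018),((323,112),.018)]: print(uv,plane(p,np.array(uv)*k-.2,z))
# held block bottom/ -> slot
```

```text
(152, 56, 188, 93) [191. 197. 203.] 143.177
91 90 67
top [0.0185 0.0391] bot [ 0.0229 -0.0544] end [-0.0237  0.6052] width 0.09097932196710011
yaw 1.1839731439764425 endmid [0.6051 0.0049] pocket [0.4431 0.0015]
(252, 130) [0.4102 0.0309]
(323, 121) [0.4626 0.0316]
(258, 210) [ 0.4143 -0.027 ]
(330, 205) [ 0.4659 -0.0276]
(254, 125) [0.4159 0.0329]
(247, 123) [0.4109 0.0349]
(250, 220) [ 0.4076 -0.0335]
(239, 123) [0.4049 0.0358]
(323, 112) [0.465  0.0364]
```

Request:
apply_moves(commands=[0,0,-0.023,0.53,-0.505,0,1,0,0,-0.023,0.53,-0.505,0,1,0,0,-0.023,0.53,-0.505,0.2,1,0,0,-0.023,0.53,-0.505,0.5,1,0,0,-0.023,0.53,-0.505,0.8,1,0,0,-0.023,0.53,-0.505,0.8,1,0,0,-0.023,0.53,-0.505,0.8,1])

```text
t: 10.98
tcp_pos: [0.4441, 0.0029, 0.0892]
tool_rot: [[-0.024, 1.0, 0.001], [1.0, 0.024, 0.0], [0.0, 0.001, -1.0]]
force: [-0.3, -0.4, -0.9]
gripper_width: 0.641
grip_force: 64.2
```

Run:
```python
from h import *
s=st(); p,im=snap('pre')
im2=arm.capture('side'); cv2.imwrite('pics/preside.png',im2)
a=cv2.resize(im[150:384,100:400],None,fx=1.6,fy=1.6); b=cv2.resize(im2[190:300,200:370],None,fx=2.4,fy=2.4)
h=max(a.shape[0],b.shape[0]); f=lambda x:cv2.copyMakeBorder(x,0,h-x.shape[0],0,0,0)
o=np.hstack([f(a),f(b)]); o=cv2.resize(o,None,fx=min(1,800/o.shape[1]),fy=min(1,800/o.shape[1])); cv2.imwrite('pics/pre_b.png',o); print(o.shape)
```

```text
t 10.97 tcp [0.4441 0.0029 0.0892] yaw 91.36277498421437 F [-0.2912 -0.3585 -0.9285] w 0.6406300521518536 g 64.2358911037445
[[-0.0238  0.9997  0.0009]
 [ 0.9997  0.0238  0.0005]
 [ 0.0005  0.0009 -1.    ]]
(337, 800, 3)
```

Request:
apply_moves(commands=[0,0,0,0,0,0.08,1,0,0,0,0,0,0.16,1,0,0,0,0,0,0.22,1,0,0,0,0,0,0.26,1,0,0,0,0,0,0.28,1,0,0,0,0,0,0.28,1])

```text
t: 11.82
tcp_pos: [0.4435, 0.0018, 0.0461]
tool_rot: [[-0.022, 1.0, -0.0], [1.0, 0.022, -0.0], [-0.0, -0.0, -1.0]]
force: [0.0, 0.0, -1.0]
gripper_width: 0.647
grip_force: 64.3
```

Request:
apply_moves(commands=[0,0,0,0,0,0.01,1,0,0,0,0,0,0.01,1,0,0,0,0,0,0.01,-0.3,0,0,0,0,0,0.01,-0.7,0,0,0,0,0,0.01,-0.7,0,0,0,0,0,0.01,-0.7,0,0,0,0,0,-0.2,-0.7,0,0,0,0,0,-0.6,-0.7,0,0,0,0,0,-1,-0.7,0,0,0,0,0,-1,-0.7])

```text
t: 13.08
tcp_pos: [0.4465, 0.0021, 0.2003]
tool_rot: [[-0.022, 1.0, 0.01], [1.0, 0.022, 0.001], [0.001, 0.01, -1.0]]
force: [1.0, 0.3, -0.5]
gripper_width: 0.848
grip_force: 0.0
```

Request:
apply_moves(commands=[0,0,0,-0.7,0.2,0,-1,0,0,0,-0.7,0.2,0,-1,0,0,0,-0.7,0.2,0,-1,0,0,0,-0.7,0.2,0,-1])

```text
t: 13.58
tcp_pos: [0.4748, -0.1018, 0.1951]
tool_rot: [[-0.022, 1.0, -0.003], [1.0, 0.022, 0.001], [0.001, -0.003, -1.0]]
force: [0.3, -0.2, -0.3]
gripper_width: 1.0
grip_force: 0.0
```

Run:
```python
from h import *
s=st(); p,im=snap('placed')
hsv=cv2.cvtColor(im,cv2.COLOR_BGR2HSV)
m=((hsv[...,0]<15)&(hsv[...,1]>110)&(hsv[...,2]>30)).astype(np.uint8)
cs,_=cv2.findContours(m,cv2.RETR_EXTERNAL,cv2.CHAIN_APPROX_NONE)
for c in cs:
    if cv2.contourArea(c)>1000: print(cv2.boundingRect(c)); 
cv2.imwrite('pics/placed_b.png',cv2.resize(im,(800,600),interpolation=cv2.INTER_CUBIC))
```

```text
t 13.57 tcp [ 0.4748 -0.1018  0.1951] yaw 91.25965453172718 F [ 0.2842 -0.1516 -0.3117] w 1.0003423102453783 g 0.0
[[-0.022   0.9998 -0.003 ]
 [ 0.9998  0.022   0.0008]
 [ 0.0009 -0.003  -1.    ]]
(464, 261, 48, 63)
(481, 88, 31, 103)
(196, 46, 63, 57)
```

Request:
apply_moves(commands=[0,0,0,-0.98,0.4,-0.3,-1,0,0,0,-0.98,0.4,-0.3,-1,0,0,0,-0.98,0.4,-0.3,-1,0,0,0,-0.98,0.4,-0.3,-1,0,0,0,-0.98,0.4,-0.3,-1])

```text
t: 14.25
tcp_pos: [0.5386, -0.2456, 0.2404]
tool_rot: [[-0.025, 1.0, -0.002], [1.0, 0.025, 0.002], [0.002, -0.002, -1.0]]
force: [-0.2, 0.9, -0.8]
gripper_width: 1.0
grip_force: 0.0
```

Run:
```python
from h import *
s=st(); p,im=snap('cad'); q,im0=load('placed')
# composite: caddy crop over placed crop
a=im[60:330,110:410]; b=im0[20:200,100:350]
o=np.zeros((600,800,3),np.uint8); A=cv2.resize(a,(500,450),interpolation=cv2.INTER_CUBIC); B=cv2.resize(b,(300,216),interpolation=cv2.INTER_CUBIC)
o[:450,:500]=A; o[:216,500:]=B; cv2.imwrite('pics/cad_b.png',o)
```

```text
t 14.25 tcp [ 0.5386 -0.2456  0.2404] yaw 91.40954188982555 F [-0.1869  0.9269 -0.7775] w 0.9997296170904313 g 0.0
[[-0.0246  0.9997 -0.0022]
 [ 0.9997  0.0246  0.002 ]
 [ 0.002  -0.0021 -1.    ]]
```

View pics/cad_b.png

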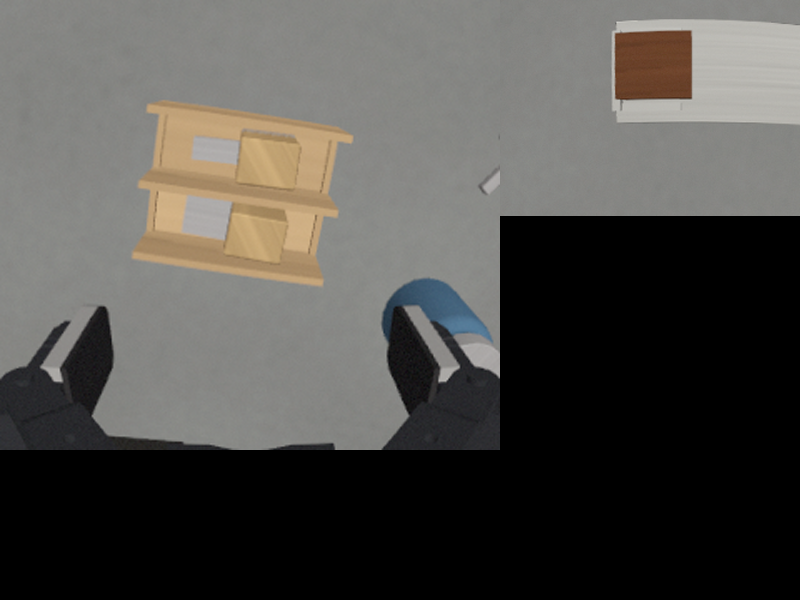

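The block sits square in the nest pocket. In the caddy the lower stall (world -y) holds the gauge with the wide blade (composite rows 197-238, against 137-163 in the upper stall), its handle top is at about (255,235), and the blade points to world -x.

Run:
```python
from h import *
p,im=load('cad')
def P(X,Y,z): return plane(p,(110+X*.6-.2,60+Y*.6-.2),z)
for n,X,Y,z in [('topwall L out',150,101,.058),('topwall R out',352,134,.058),('topwall R in',350,142,.058),('mid L',140,182,.058),('mid R',338,210,.058),('bot L out',133,259,.058),('bot R out',322,285,.058),
 ('blade tl',187,196,.0285),('blade bl',184,233,.0285),('blade tr',230,202,.0285),('h bl',224,256,.06),('h br',278,263,.06),('h tr',289,213,.06),('h tl',234,204,.06)]: print(n,P(X,Y,z))
hsv=cv2.cvtColor(im,cv2.COLOR_BGR2HSV)
for X in (240,255,270):
    c=int(110+X*.6); print('col',c,[(v,hsv[v,c].tolist()) for v in range(175,224)])
for Y in (230,245):
    v=int(60+Y*.6); print('row',v,[(u,hsv[v,u].tolist()) for u in list(range(238,254))+list(range(272,288))])
```

```text
topwall L out [ 0.4752 -0.1866]
topwall R out [ 0.602  -0.2042]
topwall R in [ 0.601  -0.2093]
mid L [ 0.468  -0.2385]
mid R [ 0.5962 -0.2539]
bot L out [ 0.4611 -0.2915]
bot R out [ 0.5894 -0.3068]
blade tl [ 0.4948 -0.2543]
blade bl [ 0.4924 -0.2816]
blade tr [ 0.5251 -0.2579]
h bl [ 0.5229 -0.2866]
h br [ 0.5585 -0.2906]
h tr [ 0.5641 -0.2562]
h tl [ 0.5289 -0.2512]
col 254 [(175, [16, 100, 166]), (176, [17, 102, 168]), (177, [16, 98, 185]), (178, [17, 95, 193]), (179, [17, 93, 194]), (180, [17, 98, 193]), (181, [17, 101, 190]), (182, [18, 110, 171]), (183, [18, 107, 172]), (184, [18, 109, 171]), (185, [18, 108, 172]), (186, [18, 107, 174]), (187, [18, 106, 180]), (188, [18, 101, 200]), (189, [18, 101, 207]), (190, [18, 101, 201]), (191, [18, 100, 201]), (192, [19, 104, 199]), (193, [18, 103, 198]), (194, [19, 103, 196]), (195, [19, 104, 198]), (196, [18, 104, 197]), (197, [18, 104, 197]), (198, [18, 105, 200]), (199, [18, 105, 199]), (200, [18, 101, 201]), (201, [18, 101, 199]), (202, [19, 102, 198]), (203, [18, 107, 195]), (204, [18, 101, 194]), (205, [18, 105, 191]), (206, [18,
[... 3406 characters left out ...]
(239, [16, 99, 173]), (240, [17, 99, 173]), (241, [16, 97, 174]), (242, [17, 99, 173]), (243, [17, 101, 175]), (244, [17, 107, 143]), (245, [17, 108, 172]), (246, [18, 104, 187]), (247, [18, 104, 186]), (248, [18, 102, 187]), (249, [18, 106, 186]), (250, [18, 106, 185]), (251, [19, 104, 187]), (252, [18, 104, 189]), (253, [18, 102, 190]), (272, [18, 107, 190]), (273, [18, 105, 192]), (274, [18, 103, 190]), (275, [18, 105, 189]), (276, [18, 106, 188]), (277, [18, 104, 187]), (278, [18, 107, 186]), (279, [18, 104, 181]), (280, [17, 95, 201]), (281, [17, 92, 206]), (282, [18, 93, 206]), (283, [18, 91, 205]), (284, [17, 92, 206]), (285, [17, 92, 206]), (286, [17, 92, 208]), (287, [17, 92, 207])]
```

Run:
```python
from h import *
p,im=load('cad')
g=lambda u,v,z=.06: plane(p,(u,v),z)
print('centre',g(263,202.1))
for a,b in [((254,187.4),(272,191.2)),((254,213.5),(272,216.9)),((246.2,198),(244.2,207)),((281.3,198),(279.4,207))]:
    A,B=g(*a),g(*b); print(A,B,np.degrees(np.arctan2(*(B-A)[::-1])))
# blade edges: steel mask in handle region
hsv=cv2.cvtColor(im,cv2.COLOR_BGR2HSV)
m=((hsv[...,1]<30)).astype(np.uint8)
r=slice(172,206); 
for u in (222,228,234,240): 
    v=np.where(m[172:206,u])[0]+172; print(u,v[0],v[-1],plane(p,(u,v[0]-.5),.0285),plane(p,(u,v[-1]+.5),.0285))
for v in (182,190,196):
    u=np.where(m[v,212:240])[0]+212; print('tip',v,u[0],plane(p,(u[0]-.5,v),.0285))
```

```text
centre [ 0.5431 -0.273 ]
[ 0.533  -0.2568] [ 0.5523 -0.2605] -10.887943167656436
[ 0.5336 -0.2864] [ 0.5534 -0.2899] -9.964835695680264
[ 0.5249 -0.2689] [ 0.5228 -0.2792] -101.3222592932938
[ 0.5626 -0.2679] [ 0.5611 -0.2782] -98.7744916216807
222 179 199 [ 0.4948 -0.2556] [ 0.4946 -0.2814]
228 178 200 [ 0.5019 -0.2543] [ 0.5018 -0.2825]
234 179 201 [ 0.509  -0.2553] [ 0.509  -0.2835]
240 180 202 [ 0.516  -0.2563] [ 0.5162 -0.2846]
tip 182 222 [ 0.4942 -0.2599]
tip 190 221 [ 0.4929 -0.2697]
tip 196 220 [ 0.4916 -0.2771]
```

Request:
apply_moves(commands=[0,0,0.054,-0.17,0.023,0.2,-0.35,0,0,0.054,-0.17,0.023,0.5,-0.35,0,0,0.054,-0.17,0.023,0.8,-0.35,0,0,0.054,-0.17,0.023,0.8,-0.35,0,0,0.054,-0.17,0.023,0.8,-0.35])

```text
t: 14.92
tcp_pos: [0.5438, -0.2726, 0.1223]
tool_rot: [[0.146, 0.989, 0.001], [0.989, -0.146, -0.0], [0.0, 0.001, -1.0]]
force: [0.7, -0.7, 0.4]
gripper_width: 0.678
grip_force: 0.0
```

Run:
```python
from h import *
s=st(); p,im=snap('pg')
hsv=cv2.cvtColor(im,cv2.COLOR_BGR2HSV)
print(proj(p,(.5431,-.2735,.06)),proj(p,s['tcp_pos']))
cv2.imwrite('pics/pg_b.png',im)
```

```text
t 14.93 tcp [ 0.5438 -0.2726  0.1223] yaw 81.62754705768576 F [ 0.7216 -0.6677  0.4486] w 0.6775248859989733 g 0.0
[[ 0.1456  0.9893  0.001 ]
 [ 0.9893 -0.1456 -0.    ]
 [ 0.0001  0.001  -1.    ]]
[257.4336 219.4606] [257.7846 265.1988]
```

Request:
apply_moves(commands=[0,0,0,0,0,0.15,-0.35,0,0,0,0,0,0.3,-0.35,0,0,0,0,0,0.4,-0.35,0,0,0,0,0,0.45,-0.35,0,0,0,0,0,0.45,-0.35,0,0,0,0,0,0.45,1,0,0,0,0,0,0.45,1,0,0,0,0,0,0.45,1,0,0,0,0,0,0.45,1,0,0,0,0,0,0.45,1])

```text
t: 16.23
tcp_pos: [0.5439, -0.274, 0.0548]
tool_rot: [[0.147, 0.989, 0.002], [0.989, -0.147, -0.001], [-0.001, 0.002, -1.0]]
force: [-0.3, -0.4, 6.1]
gripper_width: 0.43
grip_force: 61.4
```

Request:
apply_moves(commands=[0,0,0,0,0,-0.1,1,0,0,0,0,0,-0.3,1,0,0,0,0,0,-0.6,1,0,0,0,0,0,-0.8,1,0,0,0,0,0,-0.8,1])

```text
t: 16.85
tcp_pos: [0.5446, -0.2742, 0.1767]
tool_rot: [[0.147, 0.989, 0.005], [0.989, -0.147, -0.002], [-0.001, 0.005, -1.0]]
force: [-0.2, -1.0, -1.7]
gripper_width: 0.434
grip_force: 60.5
```

Request:
apply_moves(commands=[0,0,0,0.919,-0.101,0,1,0,0,0,0.919,-0.101,0,1,0,0,0,0.919,-0.101,0,1,0,0,0,0.919,-0.101,0,1])

```text
t: 17.35
tcp_pos: [0.5478, -0.1334, 0.1728]
tool_rot: [[0.144, 0.99, -0.002], [0.99, -0.144, 0.001], [0.0, -0.002, -1.0]]
force: [0.7, -0.8, -1.2]
gripper_width: 0.436
grip_force: 60.5
```

Request:
apply_moves(commands=[0,0,-0.054,0.919,-0.101,0,1,0,0,-0.054,0.919,-0.101,0,1,0,0,-0.054,0.919,-0.101,0,1,0,0,-0.054,0.919,-0.101,0.4,1,0,0,-0.054,0.919,-0.101,0.6,1,0,0,-0.054,0.919,-0.101,0.7,1,0,0,-0.054,0.919,-0.101,0.76,1,0,0,-0.054,0.919,-0.101,0.76,1])

```text
t: 18.35
tcp_pos: [0.5542, 0.0028, 0.0599]
tool_rot: [[-0.021, 1.0, 0.0], [1.0, 0.021, -0.0], [-0.0, 0.0, -1.0]]
force: [0.1, 0.3, -0.9]
gripper_width: 0.434
grip_force: 60.5
```

Request:
apply_moves(commands=[0,0,0,0,0,0.015,1,0,0,0,0,0,0.028,1,0,0,0,0,0,0.037,1,0,0,0,0,0,0.037,1])

```text
t: 18.85
tcp_pos: [0.5541, 0.0038, 0.0548]
tool_rot: [[-0.022, 1.0, 0.001], [1.0, 0.022, 0.0], [0.0, 0.001, -1.0]]
force: [-0.4, -0.2, 3.1]
gripper_width: 0.432
grip_force: 61.0
```

Request:
apply_moves(commands=[0,0,0,0,0,0,0,0,0,0,0,0,0,-0.35,0,0,0,0,0,0,-0.35,0,0,0,0,0,0,-0.35,0,0,0,0,0,-0.15,-0.35,0,0,0,0,0,-0.5,-0.35,0,0,0,0,0,-0.8,-0.35])

```text
t: 19.73
tcp_pos: [0.5537, 0.0036, 0.1755]
tool_rot: [[-0.022, 1.0, -0.0], [1.0, 0.022, -0.0], [-0.0, -0.0, -1.0]]
force: [0.1, 0.5, 0.1]
gripper_width: 0.67
grip_force: 0.0
```

Request:
apply_moves(commands=[0,0,0.5,0,0,0,-0.6,0,0,0.5,0,0,0,-0.6,0,0,0.5,0,0,0,-0.6,0,0,0.5,0,0,0,-0.6,0,0,0.5,0,0,0,-0.6,0,0,0.5,0,0,0,-0.6,0,0,0.5,0,0,0,-0.6,0,0,0.5,0,0,0,-0.6,0,0,0.5,0,0,0,-0.6,0,0,0.5,0,0,0,-0.6,0,0,0.5,0,0,0,-0.6])

```text
t: 21.1
tcp_pos: [0.5537, 0.0038, 0.1742]
tool_rot: [[1.0, 0.023, -0.0], [0.023, -1.0, 0.0], [-0.0, -0.0, -1.0]]
force: [-0.9, -0.4, -0.0]
gripper_width: 0.795
grip_force: 0.0
```

Run:
```python
from h import *
s=st(); p,im=snap('rg')
hsv=cv2.cvtColor(im,cv2.COLOR_BGR2HSV)
m1=((hsv[...,0]<15)&(hsv[...,1]>110)&(hsv[...,2]>30)).astype(np.uint8)
m2=((hsv[...,0]>=15)&(hsv[...,0]<25)&(hsv[...,1]>70)&(hsv[...,2]>120)).astype(np.uint8)
for n,m in (('cherry',m1),('beech',m2)):
    cs,_=cv2.findContours(m,cv2.RETR_EXTERNAL,cv2.CHAIN_APPROX_NONE)
    for c in cs:
        if cv2.contourArea(c)>400: print(n,cv2.contourArea(c),cv2.boundingRect(c),cv2.approxPolyDP(c,3,True)[:,0].tolist())
N=np.array([.4436,.0015]);e=np.array([np.cos(.0209),np.sin(.0209)]);f=np.array([-e[1],e[0]])
for n,X in [('blk c',N),('gauge',N+.11*e)]: print(n,proj(p,[*X,.058]))
cv2.imwrite('pics/rg_b.png',im[:,:])
```

```text
t 21.1 tcp [0.5537 0.0038 0.1742] yaw 1.3329259609232724 F [-0.8773 -0.3671 -0.0058] w 0.7950340264033272 g 0.0
[[ 0.9997  0.0233 -0.0001]
 [ 0.0233 -0.9997  0.0001]
 [-0.0001 -0.0001 -1.    ]]
cherry 3183.5 (234, 254, 51, 68) [[238, 254], [234, 274], [236, 321], [282, 321], [281, 254]]
cherry 1808.0 (84, 133, 61, 54) [[130, 133], [115, 135], [84, 155], [99, 186], [144, 161]]
cherry 725.5 (96, 51, 42, 28) [[97, 57], [96, 67], [106, 74], [126, 78], [137, 68], [135, 60], [105, 51], [99, 55], [103, 59], [99, 65]]
beech 1685.5 (242, 165, 35, 52) [[245, 166], [243, 215], [275, 215], [274, 166]]
beech 8958.5 (413, 146, 99, 127) [[442, 146], [413, 247], [436, 271], [446, 253], [467, 272], [475, 258], [494, 272], [511, 231], [511, 167]]
blk c [258.7029 301.4682]
gauge [258.8452 196.2978]
```

Run:
```python
from h import *
p,im=load('rg')
hsv=cv2.cvtColor(im,cv2.COLOR_BGR2HSV)
m1=((hsv[...,0]<15)&(hsv[...,1]>110)&(hsv[...,2]>30)).astype(np.uint8)
m2=((hsv[...,0]>=13)&(hsv[...,0]<25)&(hsv[...,1]>70)&(hsv[...,2]>120)).astype(np.uint8)
th=.0209;Rt=np.array([[np.cos(th),np.sin(th)],[-np.sin(th),np.cos(th)]]);N=np.array([.4436,.0015])
L=lambda u,v,z:(Rt@(plane(p,(u,v),z)-N))*1000
print('in nest frame, mm')
for n,m,rows,z in [('blk',m1,range(276,321,6),.058),('gauge top',m2,range(168,214,5),.06)]:
    for r in rows:
        c=np.where(m[r,225:300])[0]+225; a,b=L(c[0]-.5,r,z),L(c[-1]+.5,r,z); print(n,r,c[0],c[-1],a,b,(a+b)/2,round(b[1]-a[1],1))
print('col259 V', [(r,hsv[r,259].tolist()) for r in range(160,222,1)][::2])
print([(r,int(hsv[r,259,1]),int(hsv[r,259,2])) for r in range(215,282,1)])
# blade: between handle and block; low contrast with plate
for r in (225,232,240): print(r,[(u,int(hsv[r,u,2])) for u in range(232,290)])
cv2.imwrite('pics/rg_c.png',cv2.resize(im[150:330,200:320],(533,600*4//3*3//4),interpolation=cv2.INTER_CUBIC))
```

```text
in nest frame, mm
blk 276 234 284 [30.5039 24.0017] [ 30.6471 -24.5035] [30.5755 -0.2509] -48.5
blk 282 234 284 [23.5483 24.268 ] [ 23.6952 -24.7887] [23.6217 -0.2603] -49.1
blk 288 235 284 [16.4257 23.5698] [ 16.5525 -25.0882] [16.4891 -0.7592] -48.7
blk 294 235 284 [ 9.0762 23.8535] [  9.2051 -25.4031] [ 9.1407 -0.7748] -49.3
blk 300 235 283 [ 1.5067 24.1526] [  1.6596 -24.7312] [ 1.5832 -0.2893] -48.9
blk 306 235 283 [-6.2994 24.4681] [ -6.1421 -25.066 ] [-6.2208 -0.2989] -49.5
blk 312 236 283 [-14.3285  23.7704] [-14.1981 -25.4185] [-14.2633  -0.8241] -49.2
blk 318 236 282 [-22.6608  24.107 ] [-22.5007 -24.745 ] [-22.5808  -0.319 ] -48.9
gauge top 168 244 274 [134.8622  12.6126] [134.9217 -12.7878] [134.8919  -0.0876] -25.4
gauge top 173 243 276 [130.6563  13.4814] [130.7248 -14.4968] [130.6905  -0.5077] -28.0
gauge top 178 242 276 [126.4173  14.3604] [126.4864 -14.5671] [126.4518  -0.1033] -28.9
gauge top 183 242 276 [122.1429  14.4179] [122.2131 -14.6407] [122.178   -0.1114] -29.1
gauge top 188 242 276 [117.8306  14.4788] [117.9019 -14.7175] [117.8663  -0.1193] -29.2
gauge top 
[... 3582 characters left out ...]
240 [(232, 196), (233, 196), (234, 196), (235, 193), (236, 193), (237, 195), (238, 194), (239, 192), (240, 193), (241, 195), (242, 194), (243, 194), (244, 195), (245, 195), (246, 197), (247, 193), (248, 195), (249, 195), (250, 194), (251, 192), (252, 194), (253, 194), (254, 190), (255, 192), (256, 195), (257, 197), (258, 194), (259, 192), (260, 193), (261, 195), (262, 194), (263, 193), (264, 192), (265, 192), (266, 195), (267, 194), (268, 191), (269, 192), (270, 190), (271, 190), (272, 193), (273, 195), (274, 196), (275, 197), (276, 194), (277, 194), (278, 193), (279, 193), (280, 193), (281, 194), (282, 192), (283, 192), (284, 194), (285, 190), (286, 191), (287, 192), (288, 194), (289, 195)]
```

View pics/rg_c.png

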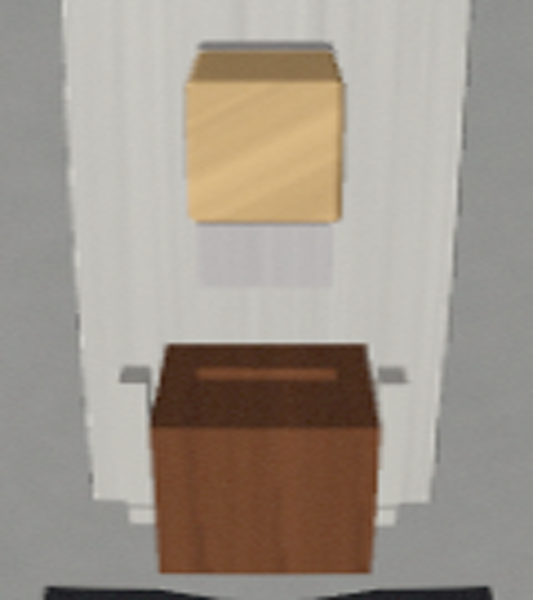

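The last picture shows the gauge upright on the runway, its blade (crop cols 197-332, rows 223-288) in line with the slot (cols 197-338, row 374). The block sits square in the nest. I'll regrip by the handle's sides.

Request:
apply_moves(commands=[0,0,0,0,0,0.3,-0.4,0,0,0,0,0,0.6,-0.4,0,0,0,0,0,0.8,-0.4,0,0,0,0,0,0.9,-0.4,0,0,0,0,0,0.9,-0.4,0,0,0,0,0,0.9,0,0,0,0,0,0,0.9,1,0,0,0,0,0,0.9,1,0,0,0,0,0,0.9,1,0,0,0,0,0,0.9,1,0,0,0,0,0,0.9,1])

```text
t: 22.52
tcp_pos: [0.5548, 0.0036, 0.0406]
tool_rot: [[1.0, 0.022, 0.002], [0.022, -1.0, 0.0], [0.003, -0.0, -1.0]]
force: [0.1, 1.1, 6.3]
gripper_width: 0.342
grip_force: 59.8
```

```bash
cat > al.py <<'E'
from h import *
import sys
s=st(); p,im=snap(sys.argv[1])
hsv=cv2.cvtColor(im,cv2.COLOR_BGR2HSV)
m1=((hsv[...,0]<15)&(hsv[...,1]>110)&(hsv[...,2]>30)).astype(np.uint8)
m2=((hsv[...,0]>=13)&(hsv[...,0]<25)&(hsv[...,1]>70)&(hsv[...,2]>120)).astype(np.uint8)
th=.0209;Rt=np.array([[np.cos(th),np.sin(th)],[-np.sin(th),np.cos(th)]]);N=np.array([.4436,.0015])
L=lambda u,v,z:(Rt@(plane(p,(u,v),z)-N))*1000
print('tcp nest',Rt@(s['tcp_pos'][:2]-N)*1000)
for n,m,z in [('blk',m1,.058),('gauge',m2,.06)]:
    m[:, :150]=0; m[:,370:]=0
    k,_,stt,_=cv2.connectedComponentsWithStats(m); i=1+np.argmax(stt[1:,4]); x,y,w,h,A=stt[i]; print(n,stt[i])
    for r in np.linspace(y+3,y+h-4,9).astype(int):
        c=np.where(m[r])[0]; a,b=L(c[0]-.5,r,z),L(c[-1]+.5,r,z); print(n,r,c[0],c[-1],(a+b)/2,round(a[1]-b[1],1),'V',hsv[r,(c[0]+c[-1])//2,2])
cv2.imwrite('pics/'+sys.argv[1]+'_b.png',im)
E
python3 al.py g2
```

```text
t 22.52 tcp [0.5548 0.0036 0.0406] yaw 1.2688489123020714 F [0.1072 1.1382 6.2678] w 0.34157546348467727 g 59.796103835105896
[[ 0.9998  0.0221  0.0025]
 [ 0.0221 -0.9998  0.0002]
 [ 0.0025 -0.0001 -1.    ]]
tcp nest [111.2054  -0.2003]Traceback (most recent call last):
  File "al.py", line 12, in <module>
    k,_,stt,_=cv2.connectedComponentsWithStats(m); i=1+np.argmax(stt[1:,4]); x,y,w,h,A=stt[i]; print(n,stt[i])
                                                       ~~~~~~~~~^^^^^^^^^^^
    return _wrapfunc(a, 'argmax', axis=axis, out=out, **kwds)
    return bound(*args, **kwds)
ValueError: attempt to get argmax of an empty sequence
```

Request:
apply_moves(commands=[0,0,0,-0.06,0.001,-0.002,1,0,0,0,-0.12,0.001,-0.002,1,0,0,0,-0.17,0.001,-0.002,1,0,0,0,-0.2,0.001,-0.002,1,0,0,0,-0.22,0.001,-0.002,1,0,0,0,-0.24,0.001,-0.002,1,0,0,0,-0.26,0.001,-0.002,1,0,0,0,-0.28,0.001,-0.002,1,0,0,0,-0.28,0.001,-0.002,1])

```text
t: 23.7
tcp_pos: [0.5138, 0.0023, 0.0406]
tool_rot: [[1.0, 0.022, 0.005], [0.022, -1.0, -0.001], [0.005, 0.001, -1.0]]
force: [2.0, -0.2, 6.9]
gripper_width: 0.345
grip_force: 60.1
```

Run:
```python
from h import *
s=st(); N=np.array([.4436,.0015]);th=.0209;Rt=np.array([[np.cos(th),np.sin(th)],[-np.sin(th),np.cos(th)]]);print(Rt@(s['tcp_pos'][:2]-N)*1000, s['moment'])
```

```text
t 23.7 tcp [0.5138 0.0023 0.0406] yaw 1.2427249540546712 F [ 2.0408 -0.2071  6.9146] w 0.3452527061378936 g 60.0825297832489
[[ 0.9998  0.0217  0.0051]
 [ 0.0217 -0.9998 -0.0006]
 [ 0.0051  0.0007 -1.    ]]
[70.2067 -0.6701] [-0.0082 -0.5684  0.0101]
```

Request:
apply_moves(commands=[0,0,0,-0.03,0,0,1,0,0,0,-0.06,0,0,1,0,0,0,-0.09,0,0,1,0,0,0,-0.11,0,0,1,0,0,0,-0.13,0,0,1,0,0,0,-0.14,0,0,1,0,0,0,-0.14,0,0,1])

```text
t: 24.58
tcp_pos: [0.4932, 0.0018, 0.0406]
tool_rot: [[1.0, 0.022, 0.006], [0.022, -1.0, -0.001], [0.006, 0.001, -1.0]]
force: [3.3, 0.0, 7.4]
gripper_width: 0.347
grip_force: 59.9
```

Request:
apply_moves(commands=[0,0,0,-0.01,0,0,1,0,0,0,-0.02,0,0,1,0,0,0,-0.025,0,0,1,0,0,0,-0.025,0,0,1])

```text
t: 25.08
tcp_pos: [0.49, 0.0017, 0.0406]
tool_rot: [[1.0, 0.022, 0.007], [0.022, -1.0, -0.001], [0.007, 0.001, -1.0]]
force: [4.2, 0.2, 7.1]
gripper_width: 0.344
grip_force: 59.9
```

Run:
```python
from h import *
im=arm.capture('side'); cv2.imwrite('pics/s2.png',im)
hsv=cv2.cvtColor(im,cv2.COLOR_BGR2HSV)
p=arm.camera_params('side')
# expected location of nested block/gauge gap in side view
f=192/np.tan(np.radians(p['fov_y']/2))
def pr(X): c=p['R']@np.array(X)+p['t']; return np.array([p['cx'],p['cy']])+f*c[:2]/c[2]
for X in [(.4724,.027,.058),(.4724,.027,.01),(.4724,.017,.045),(.4424,.0015,.058),(.4905,.017,.06)]: print(X,pr(X))
u,v=pr((.473,.017,.045)).astype(int)
for dv in (-4,0,4): print([(x,hsv[v+dv,x].tolist()) for x in range(u-14,u+15,1)])
```

```text
(0.4724, 0.027, 0.058) [287.8661 218.1696]
(0.4724, 0.027, 0.01) [286.6894 234.594 ]
(0.4724, 0.017, 0.045) [288.7703 220.0612]
(0.4424, 0.0015, 0.058) [303.8953 214.4134]
(0.4905, 0.017, 0.06) [281.3729 213.069 ]
[(274, [18, 14, 94]), (275, [14, 60, 55]), (276, [18, 48, 53]), (277, [130, 15, 52]), (278, [128, 24, 42]), (279, [102, 27, 48]), (280, [102, 24, 54]), (281, [140, 14, 54]), (282, [120, 17, 44]), (283, [75, 15, 35]), (284, [110, 34, 45]), (285, [110, 12, 62]), (286, [18, 41, 80]), (287, [17, 110, 149]), (288, [17, 118, 204]), (289, [17, 116, 204]), (290, [16, 123, 174]), (291, [14, 139, 114]), (292, [11, 156, 95]), (293, [9, 146, 94]), (294, [11, 157, 94]), (295, [11, 148, 93]), (296, [11, 159, 93]), (297, [10, 155, 94]), (298, [10, 149, 94]), (299, [10, 152, 97]), (300, [11, 150, 97]), (301, [12, 165, 94]), (302, [11, 161, 95])]
[(274, [18, 47, 199]), (275, [17, 110, 202]), (276, [15, 87, 181]), (277, [17, 34, 144]), (278, [0, 4, 70]), (279, [105, 32, 48]), (280, [128, 47, 43]), (281, [135, 26, 40]), (282, [120, 19, 40]), (283, [120, 5, 49]), (284, [10, 7, 108]), (285, [30
[... 326 characters left out ...]
0, [11, 146, 94]), (301, [9, 147, 99]), (302, [10, 157, 96])]
[(274, [16, 50, 172]), (275, [16, 112, 184]), (276, [16, 79, 175]), (277, [15, 11, 135]), (278, [140, 14, 53]), (279, [110, 38, 40]), (280, [113, 24, 42]), (281, [110, 16, 48]), (282, [113, 24, 43]), (283, [150, 9, 56]), (284, [170, 7, 115]), (285, [45, 3, 150]), (286, [15, 65, 158]), (287, [17, 113, 196]), (288, [17, 116, 198]), (289, [16, 121, 168]), (290, [11, 145, 95]), (291, [9, 152, 82]), (292, [11, 148, 88]), (293, [10, 150, 90]), (294, [9, 160, 86]), (295, [12, 155, 89]), (296, [10, 146, 89]), (297, [11, 171, 82]), (298, [10, 154, 86]), (299, [11, 146, 89]), (300, [10, 166, 86]), (301, [11, 158, 87]), (302, [11, 152, 89])]
```

Request:
apply_moves(commands=[0,0,0,-0.008,0,0,1,0,0,0,-0.016,0,0,1,0,0,0,-0.022,0,0,1,0,0,0,-0.022,0,0,1])

```text
t: 25.62
tcp_pos: [0.4871, 0.0016, 0.0406]
tool_rot: [[1.0, 0.022, 0.007], [0.022, -1.0, -0.001], [0.007, 0.001, -1.0]]
force: [4.2, -0.5, 6.2]
gripper_width: 0.343
grip_force: 59.9
```

Request:
apply_moves(commands=[0,0,0,-0.008,0,0,1,0,0,0,-0.014,0,0,1,0,0,0,-0.014,0,0,1])

```text
t: 26.0
tcp_pos: [0.487, 0.0016, 0.0407]
tool_rot: [[1.0, 0.021, 0.011], [0.021, -1.0, -0.002], [0.011, 0.002, -1.0]]
force: [8.2, 1.0, 3.8]
gripper_width: 0.345
grip_force: 59.7
```

Progress has stopped against the wall and the force has risen, so the handle is firmly on the block. I'll relax the push, release and retreat.

Request:
apply_moves(commands=[0,0,0,0.012,0,0,1,0,0,0,0.012,0,0,0.2,0,0,0,0.012,0,0,-0.1,0,0,0,0.012,0,0,-0.1,0,0,0,0.012,0,0,-0.1,0,0,0,0.012,0,-0.15,-0.1,0,0,0,0.012,0,-0.5,-0.1,0,0,0,0.012,0,-0.9,-0.1,0,0,0,0.012,0,-0.9,-0.1])

```text
t: 27.12
tcp_pos: [0.4858, 0.002, 0.178]
tool_rot: [[1.0, 0.022, 0.008], [0.022, -1.0, 0.001], [0.008, -0.001, -1.0]]
force: [-0.6, 0.0, 0.6]
gripper_width: 0.55
grip_force: 0.0
```

Request:
apply_moves(commands=[0,0,0,0.35,0,-0.2,-0.1,0,0,0,0.35,0,-0.2,-0.1,0,0,0,0.35,0,-0.2,-0.1])

```text
t: 27.5
tcp_pos: [0.5348, 0.0033, 0.2034]
tool_rot: [[1.0, 0.022, -0.003], [0.022, -1.0, 0.0], [-0.003, -0.0, -1.0]]
force: [0.1, -0.7, -0.3]
gripper_width: 0.551
grip_force: 0.0
```

```bash
python3 al.py fin
python3 - <<'E'
from h import *
p,im=load('fin'); hsv=cv2.cvtColor(im,cv2.COLOR_BGR2HSV)
x=int(proj(p,(.465,.0015,.058))[0]); y=int(proj(p,(.468,.0015,.058))[1]); print(x,y,[(r,hsv[r,x].tolist()) for r in range(y-20,y+14)])
E
```

```text
t 27.5 tcp [0.5348 0.0033 0.2034] yaw 1.2727073503901731 F [ 0.1012 -0.6815 -0.3376] w 0.5510395236579402 g 0.0
[[ 0.9997  0.0222 -0.0028]
 [ 0.0222 -0.9998  0.    ]
 [-0.0028 -0.0001 -1.    ]]
tcp nest [91.1783 -0.1354]
blk [ 236  231   48   64 2282]
blk 234 239 280 [42.2571 -0.6721] 41.9 V 217
blk 241 238 282 [34.4604 -1.1869] 45.3 V 211
blk 248 236 282 [26.4799 -0.18  ] 47.8 V 201
blk 255 236 283 [18.3075 -0.7008] 49.4 V 113
blk 262 236 282 [ 9.9322 -0.188 ] 48.9 V 114
blk 269 236 282 [ 1.3192 -0.1917] 49.5 V 115
blk 276 237 282 [-7.5357 -0.7313] 49.1 V 115
blk 283 237 281 [-16.6641  -0.1989] 48.7 V 113
blk 291 237 281 [-27.4706  -0.2024] 49.4 V 114
gauge [ 245  204   31   47 1380]
gauge 207 247 273 [71.5575 -1.1151] 25.8 V 139
gauge 212 247 274 [66.4615 -1.6054] 26.9 V 142
gauge 217 246 275 [61.2986 -1.618 ] 29.0 V 203
gauge 222 246 275 [56.0692 -1.6307] 29.2 V 203
gauge 227 246 275 [50.7669 -1.6437] 29.4 V 205
gauge 232 245 275 [45.3842 -1.1635] 30.6 V 213
gauge 237 245 275 [39.9217 -1.1737] 30.8 V 212
gauge 242 246 274 [34.3779 -1.184 ] 29.0 V 212
gauge 247 246 274 [28.7361 -1.1946] 29.2 V 202
259 249 [(229, [18, 100, 203]), (230, [18, 100, 204]), (231, [19, 101, 206]), (232, [19, 98, 210]), (233, [19, 97, 215]), (234, [18, 96, 217]), (235, [18, 96, 217]), (236, [18, 99, 216]), (237, [18, 99, 214]), (238, [19, 99, 212]), (239, [19, 98, 210]), (240, [18, 100, 209]), (241, [18, 98, 210]), (242, [19, 102, 211]), (243, [18, 99, 213]), (244, [19, 100, 209]), (245, [18, 101, 206]), (246, [19, 102, 202]), (247, [19, 99, 203]), (248, [19, 103, 201]), (249, [19, 102, 203]), (250, [15, 122, 151]), (251, [10, 149, 115]), (252, [11, 145, 116]), (253, [10, 151, 113]), (254, [11, 150, 114]), (255, [11, 158, 113]), (256, [10, 155, 112]), (257, [11, 151, 113]), (258, [11, 156, 113]), (259, [11, 151, 113]), (260, [10, 149, 115]), (261, [11, 151, 115]), (262, [11, 145, 114])]
```

```bash
python3 -c "
from rig import arm
print(arm.hand_in())"
```

```text
the job is handed in; nothing more can be done
None
```

I handed the job in at about 28 s: the vise jaw is fully open, the cherry block is in the nest with its slot facing the runway, and the wide gauge stands with its blade in the slot and its handle against the block. One slip: while letting go of the vise handle I commanded a second, unneeded pull, which took the jaw to its end stop; its peak force was not seen.

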